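# Sort the saw offcuts and pin the foot plate

## Task

Clear the steel pieces beside the saw: set each offcut down inside the tray whose sample slice shows the same section (both round tubes share one tray and stand upright side by side, the channel and the T-bar each go in their own), keeping every piece the same way up as it lies now, flat on the tray floor. Seat the foot plate fully down on the jig block, with its two holes over the two dowel pins. Leave the coffee mug where it stands, and let go of everything.

Things in the scene. Friction and masses are not known exactly. Their poses are not given: they have to be found in the camera images.
- tube_long_mid (a point): Centre, half-way up, of the longer steel round tube, standing upright: 40 mm outside and 32 mm inside diameter, 70 mm tall; z along the tube. Starts on the bench between the robot and the trays; the five pieces change places there from start to start.
- tube_short_mid (a point): Centre, half-way up, of the shorter steel round tube, standing upright: same section, 45 mm tall; z along the tube. Starts on the bench between the robot and the trays; the five pieces change places there from start to start.
- channel_mid (a point): Centre, half-way up, of the U-channel offcut, lying with its open side up: 80 mm long (x), 40 mm wide (y), 35 mm tall, walls 6 mm; can be gripped over the 40 mm outside width. Starts on the bench between the robot and the trays; the five pieces change places there from start to start.
- tee_mid (a point): Centre, half-way up, of the T-bar offcut, lying on its flange with the stem up: 80 mm long (x), flange 50 mm wide (y) and 8 mm thick, stem 10 mm thick in y, 45 mm tall in all; can be gripped by the stem. Starts on the bench between the robot and the trays; the five pieces change places there from start to start.
- foot_mid (a point): Centre, half-way up, of the foot plate: a steel plate 100 mm (x) x 60 mm (y) x 8 mm lying flat, with a 25 mm square, 50 mm high dark stub standing on its middle (58 mm tall in all), and a 16 mm through hole on either side of the stub, at x = +35 and -35 mm. Gripped by the stub across y, the fingers stay clear of the holes and pins. It may be seated either way round. Starts on the bench between the robot and the trays; the five pieces change places there from start to start.
- tray_round: Grey plastic tray, fixed to the bench, open at the top, 130 (x) x 140 (y) mm outside and 24 mm high, walls and floor 4 mm thick; origin under the middle of the tray part, on the bench; z up. On a black ledge (12 mm high, 80 mm wide, reaching to x = 121 mm) outside its +x wall, away from the robot, lies a fixed 12 mm slice of the section that belongs in it, its cut face up, showing a ring: for the round tubes. The two tubes have room side by side along y.
- tray_channel: Grey plastic tray, fixed to the bench, open at the top, 130 (x) x 140 (y) mm outside and 24 mm high, walls and floor 4 mm thick; origin under the middle of the tray part, on the bench; z up. On a black ledge (12 mm high, 80 mm wide, reaching to x = 121 mm) outside its +x wall, away from the robot, lies a fixed 12 mm slice of the section that belongs in it, its cut face up, showing a U: for the channel.
- tray_tee: Grey plastic tray, fixed to the bench, open at the top, 130 (x) x 140 (y) mm outside and 24 mm high, walls and floor 4 mm thick; origin under the middle of the tray part, on the bench; z up. On a black ledge (12 mm high, 80 mm wide, reaching to x = 121 mm) outside its +x wall, away from the robot, lies a fixed 12 mm slice of the section that belongs in it, its cut face up, showing a T: for the T-bar.
- jig: Aluminium jig block, fixed to the bench, 90 mm (x) x 130 mm (y) x 15 mm, with two upright dark dowel pins at y = +35 and -35 mm: 12 mm diameter, 22 mm high above the block, the upper 10 mm tapered to a 4 mm tip. Origin under its middle, on the bench. The trays and the jig block change places in one row from start to start.
- mug: White mug, 80 mm across, 95 mm high, standing on the bench to the robot's left beyond the end of the row; origin at the centre of its underside. A bystander.

How it is judged:
By the outcome, as a careful person would: the job done as asked, in the order asked, and still so for the second after the job is handed in, with the robot touching nothing.
It also fails if it takes over 131 s, if anything falls off the work surface, if the arm or the gripper's body presses on something with over 40 N, if the wrist force passes 120 N, or if a joint passes its speed limit or range.

## Robot

A 6-joint arm with a two-finger parallel gripper is mounted at the origin on the work surface. World frame = base frame: x ahead of the robot, y to its left, z up, the work surface at z = 0. Lengths are in mm, angles in rad, forces in N, time in s.
With the tool pointing down it reaches from about 350 to 775 mm from the base axis. Payload 7.3 kg.
Tool frame: the origin (TCP) lies midway between the tips of the shut fingers; the grasp point (between the pads) lies 19 mm behind it (bot.tcp_to_grasp is the distance from the TCP to the grasp point, in mm); z points along the fingers, y is the line along which they close (so a half turn about z gives the same grasp; the last joint's range is limited). The gripper opens to 92 mm and grips with 3 to 60 N. Pads are 19 mm wide; open, the fingers measure 130 mm over their backs; the gripper's body (75 mm by 190 mm) begins 47 mm behind the grasp point.
Start: joints at [-1.309, 0.342, 1.524, -0, 1.275, -0.146], TCP at [208.234, -481.958, 226.741] pointing down, gripper open.
Joint ranges: [-2.53, 2.53], [-0.77, 2.02], [0.04, 2.7], [-1, 4.14], [0.28, 2.66], [-3.11, 3.11]. Speed limits (rad/s): [2.57, 2.57, 3.14, 3.14, 3.14, 3.14].

## Interface

Orientations are given as [roll, pitch, yaw] about the fixed x, y, z axes, in that order (R = Rz(yaw) Ry(pitch) Rx(roll)).
In Python, from plant import bot, viewer gives the robot as it stands. The module is installed in compiled form; this text tells all that it offers.
- The arm moves only by the shell command python3 -m handwheel 'ROWS'. ROWS is text: rows parted by semicolons, each of 7 numbers parted by spaces: the shift along the tool's x, y, z scaled (see below), then the turn, a rotation vector about the tool's x, y, z scaled (see below), then the opening, from -1 (shut) to 1 (fully open), so that 0 is half open. In form: tx ty tz rx ry rz gripper; .... A call has 1 to 8 rows; each row is the pose to reach, as a shift and turn from the pose commanded when the call began, along the tool's axes at that moment, turning the shorter way round; what a row does not reach only later rows make up. The controller multiplies each number of a shift by 10 cm and each number of a turn by pi rad. A row lasts 1/12 s, in which the tool goes at most 41.7 mm and 7.16 degrees, less where a joint would pass 70% of its speed; a pose out of reach is approached as far as the arm can. A call with a number of a shift or a turn outside -1 to 1 is refused whole. A call with a gripper value outside its range is refused whole. The fingers move at their own pace and stop on an object; the grip force is fixed at half the most. Time passes only in rows, so rows that repeat a pose let the fingers close. It gives the time, the measured TCP pose, the force, the opening and the grip force at its end, in the units of the state.
- bot.get_obs(): the state, without advancing time (a new reading comes with each control period).
- viewer.capture(name): name is "scene" or "top" or "wrist"; returns a dict with "frame" (384x512x3 uint8, red, green, blue), "fov_y" (degrees; the focal length in pixels is half the picture's height over the tangent of half this angle, whatever the lens; pixels are square), "cx", "cy" (the principal point, pixels), "T" (4x4, takes a point from camera to world coordinates). Camera axes: x right, y down, z forward; pixel columns grow to the right and rows downward; lengths in mm; the calibration is good to about 2 mm. A picture is of the moment at which its call begins. There is no depth.
- bot.close_job(): hands the job in; it is judged then, once.
Trained networks look in a picture, given as the dict that the camera call returned (one of the last four; its "shot" number tells which), for a name from the list of things; names that differ only in an ending like _2 or _b are one class to them, and where a whole thing is asked for, a point or a joint stands for the part that bears it (a point fixed in the world has none). Each returns a list of dicts, best first, with "score" (0 to 1); they miss things now and then, are a little off and sometimes report something else, mostly with a low value. They report only what shows in the picture. A call takes as long as a camera call.
- viewer.recognise(target, picture): "centre" ([column, row] in pixels, amid what is visible of it).
- viewer.cut_out(target, picture): "pixels" (384x512 bool, what is visible of it) and "centre" ([column, row] in pixels, amid what is visible of it).
The state is a dict: "time": time; "joint_positions": joint angles; "dq": joint speeds; "tau": joint torques, N m; "tool_pos": TCP position; "tcp_rot": TCP orientation; "contact_force": force on the tool from outside, world axes, zero at the start; "moment": the same for the moment, N m; "grip_width": finger opening in mm; "finger_force": force on a finger pad.
Only numpy, scipy, OpenCV 4.12 (cv2) and the standard library are available. Lean on these libraries where they do the work, as an engineer would, in place of code of your own. Each camera call takes 0.05 s, during which the arm holds its last target. There are 200 camera calls.

## Working session

There is one attempt and no reset: what is moved stays moved. The work goes in short steps, Python scripts to look and compute and a shell command to move; the robot and the scene stay as the last step left them, time stands still between calls to the robot, and variables do not carry over. Pictures are saved under pics/ and viewed, at most 15 in all, crops included, and the job is handed in when it is done.

```bash
mkdir -p pics
cat > h.py <<'E'
import numpy as np, cv2
from plant import bot, viewer
def K(p):
    f=p["frame"].shape[0]/2/np.tan(np.radians(p["fov_y"])/2); return f,p["cx"],p["cy"]
def toworld(p,uv,z):
    f,cx,cy=K(p); T=np.array(p["T"]); d=T[:3,:3]@np.array([(uv[0]-cx)/f,(uv[1]-cy)/f,1]); o=T[:3,3]
    return o+d*(z-o[2])/d[2]
def topix(p,X):
    f,cx,cy=K(p); T=np.array(p["T"]); c=T[:3,:3].T@(np.array(X)-T[:3,3]); return np.array([cx+f*c[0]/c[2],cy+f*c[1]/c[2]])
def save(p,n,s=1.5): cv2.imwrite("pics/"+n,cv2.resize(p["frame"][:,:,::-1],None,fx=s,fy=s,interpolation=cv2.INTER_CUBIC))
E
python3 - <<'E'
from h import *
np.set_printoptions(precision=1,suppress=True)
o=bot.get_obs();print(o)
H=dict(tube_long_mid=35,tube_short_mid=22,channel_mid=17,tee_mid=20,foot_mid=10,tray_round=10,tray_channel=10,tray_tee=10,jig=15,mug=50)
for c in("top","scene"):
    p=viewer.capture(c); save(p,c+"0.png"); print(c,p["T"],p["fov_y"])
    for n,z in H.items():
        for r in viewer.cut_out(n,p)[:2]:
            px=r["pixels"]; ys,xs=np.nonzero(px); a=cv2.minAreaRect(np.c_[xs,ys].astype(np.float32))
            print(n,round(r["score"],2),np.array(r["centre"]),toworld(p,r["centre"],z)[:2],a[1],a[2])
E
```

```text
{'time': 0.0, 'joint_positions': array([-1.3,  0.3,  1.5, -0. ,  1.3, -0.1]), 'dq': array([ 0., -0.,  0.,  0., -0.,  0.]), 'tau': array([  0. , -43.1, -24.4,   0.1,   0.1,  -0. ]), 'tool_pos': array([ 208.1, -481.5,  226. ]), 'tcp_rot': array([-3.1, -0. ,  0.4]), 'contact_force': array([-0.4,  0.4, -0.4]), 'moment': array([-0., -0.,  0.]), 'finger_force': 0.0, 'grip_width': 91.78714159798193}
top [[   0.    -1.     0.1  314.3]
 [  -1.    -0.    -0.   114.7]
 [   0.    -0.1   -1.  1444. ]
 [   0.     0.     0.     1. ]] 48.39671755168512
tube_long_mid 0.69 [341.6 210.7] [ 441.2 -164.6] (11.950366973876953, 16.071182250976562) 74.05460357666016
tube_long_mid 0.67 [198.2 234.2] [362.8 308.5] (18.186960220336914, 30.145509719848633) 4.763641834259033
tube_short_mid 0.45 [241.5 207.1] [453.8 167.3] (12.020814895629883, 9.899494171142578) 45.0
channel_mid 0.8 [388.3 230.3] [ 377.6 -322.4] (16.071182250976562, 25.27433967590332) 15.945395469665527
channel_mid 0.7 [340.5 212.5] [ 436.8 -164.3] (11.627553939819336, 16.099689483642578) 63.43495178222656
tee_mid 0.76 [295.2 209.4] [446.7 -12.4]
[... 1181 characters left out ...]
4058227539
foot_mid 0.6 [291.7 149.2] [362.3 316.9] (26.305686950683594, 19.23538589477539) 62.10273361206055
tray_round 0.62 [327.2 214.7] [637.4 265. ] (72.88690185546875, 51.79256820678711) 59.036251068115234
tray_channel 0.95 [115.9 289.5] [ 608.2 -295.8] (77.47579193115234, 71.46746063232422) 71.56504821777344
tray_tee 0.82 [206.3 262. ] [631.3 -84.2] (71.64507293701172, 63.0963249206543) 62.59242630004883
jig 0.78 [270.1 232.5] [624.8  95.2] (34.27149200439453, 52.82935333251953) 57.65256118774414
jig 0.24 [117.7 290.5] [ 615.7 -292.3] (77.79203033447266, 70.51879119873047) 71.56504821777344
mug 0.98 [383.4 161.2] [565.1 507.5] (40.06619644165039, 41.712154388427734) 17.650121688842773
```

Run:
```python
import cv2
a=cv2.imread("pics/top0.png");a=a[180:420,150:675]
b=cv2.imread("pics/scene0.png");b=b[180:500,50:650]
cv2.imwrite("pics/t1.png",cv2.resize(a,(800,366)));cv2.imwrite("pics/s1.png",cv2.resize(b,(800,427)))
```

```text
(no output)
```

View pics/t1.png

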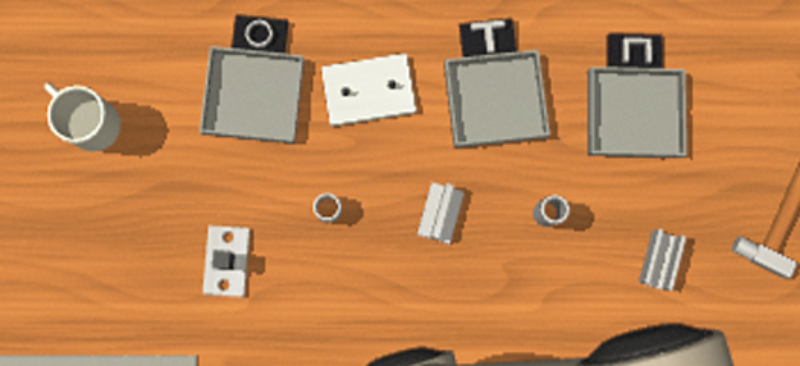

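View pics/s1.png

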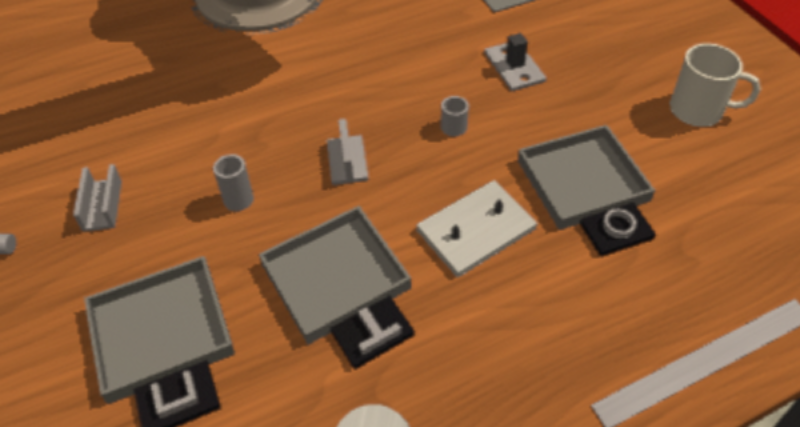

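The top view shows the row from left to right: mug, ring tray, jig, T tray, U tray. The pieces are the foot (362,318), short tube (454,167), tee (448,-11), long tube (438,-165) and channel (374,-325). Channel first.

```bash
cat >> h.py <<'E'
from scipy.spatial.transform import Rotation as Ro
np.set_printoptions(precision=3,suppress=True)
def plan(x,y,z,yawdeg):
    """steps (units of the rows) from measured pose to world target, tool down, yaw deg (either half turn)"""
    o=bot.get_obs(); R=Ro.from_euler('xyz',o["tcp_rot"]); 
    d=R.inv().apply(np.array([x,y,z])-o["tool_pos"])/100
    for k in(0,180):
        r=(R.inv()*Ro.from_euler('xyz',[180,0,yawdeg+k],degrees=True)).as_rotvec()/np.pi
        print("shift",d,"turn",r, "(yaw %.1f)"%(yawdeg+k))
    print("now",o["tool_pos"],np.degrees(o["tcp_rot"]),"j",o["joint_positions"],"t",round(o["time"],2),"w",round(o["grip_width"],1),"F",o["contact_force"])
E
python3 -c "
from h import *
plan(345,-323,200,-15)"
```

```text
shift [ 1.886 -0.917  0.267] turn [0.    0.    0.213] (yaw -15.0)
shift [ 1.886 -0.917  0.267] turn [-0.     0.    -0.787] (yaw 165.0)
now [ 208.225 -481.952  226.742] [179.994   0.002  23.367] j [-1.309  0.342  1.524 -0.     1.275 -0.146] t 1.1 w 91.8 F [ 0.851  0.657 -0.1  ]
```

```bash
python3 -m handwheel '.94 -.46 .13 0 0 0 1;.94 -.46 .13 0 0 0 1;.94 -.46 .13 0 0 0 1'; python3 -m handwheel '.94 -.46 .13 0 0 .21 1;.94 -.46 .13 0 0 .21 1;.94 -.46 .13 0 0 .21 1;.94 -.46 .13 0 0 .21 1;.94 -.46 .13 0 0 .21 1;.94 -.46 .13 0 0 .21 1;.94 -.46 .13 0 0 .21 1'
python3 - <<'E'
from h import *
plan(374,-324,200,-15)
p=viewer.capture("wrist"); save(p,"w1.png"); print(p["T"],p["fov_y"])
for r in viewer.cut_out("channel_mid",p)[:2]:
    ys,xs=np.nonzero(r["pixels"]); c=np.array([toworld(p,u,35)[:2] for u in zip(xs,ys)],np.float32)
    print(r["score"],r["centre"],cv2.minAreaRect(c))
E
```

```text
time: 1.35
tool_pos: [277.6, -399.6, 213.1]
tcp_rot: [-3.14, -0.001, 0.408]
contact_force: [-0.9, 0.3, 0.7]
grip_width: 91.9
finger_force: 0.0
time: 1.93
tool_pos: [344.6, -322.7, 200.8]
tcp_rot: [3.141, -0.0, -0.254]
contact_force: [-0.3, 0.3, -1.0]
grip_width: 92.1
finger_force: 0.0
shift [ 0.288 -0.061  0.008] turn [ 0.    -0.     0.003] (yaw -15.0)
shift [ 0.288 -0.061  0.008] turn [ 0.     0.    -0.997] (yaw 165.0)
now [ 344.578 -322.72   200.807] [179.989  -0.011 -14.531] j [-0.915  0.27   1.705 -0.     1.167  0.909] t 1.93 w 92.1 F [-0.295  0.253 -1.027]
[[  -0.252   -0.92    -0.299  425.421]
 [  -0.968    0.24     0.076 -343.3  ]
 [   0.002    0.309   -0.951  358.366]
 [   0.       0.       0.       1.   ]] 60.509277271618686
0.92 [246.9, 140.3] ((369.4728088378906, -328.2398681640625), (40.43416213989258, 81.06012725830078), 74.25292205810547)
```

View pics/w1.png

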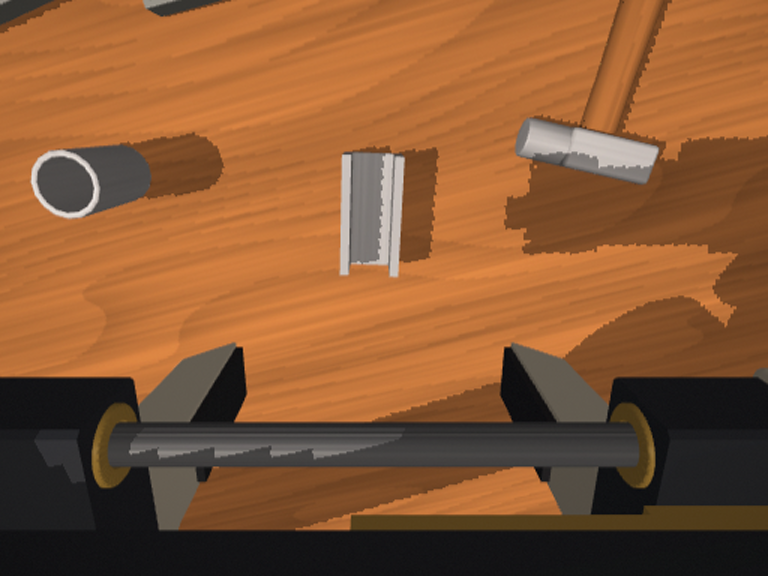

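The channel is plain at (369,205) in the enlarged wrist picture, which is a clean view. Descending on it and gripping.

```bash
python3 -m handwheel '.255 -.009 .6 0 0 .007 .3;.255 -.009 .95 0 0 .007 .3;.255 -.009 .95 0 0 .007 .3;.255 -.009 .95 0 0 .007 .3'; python3 -m handwheel '0 0 .4 0 0 0 .3;0 0 .8 0 0 0 .3;0 0 .95 0 0 0 .3;0 0 .95 0 0 0 .3;0 0 .95 0 0 0 .3;0 0 .95 0 0 0 -1;0 0 .95 0 0 0 -1;0 0 .95 0 0 0 -1';python3 -m handwheel '0 0 0 0 0 0 -1;0 0 0 0 0 0 -1;0 0 0 0 0 0 -1;0 0 0 0 0 0 -1'
python3 -c "
from h import *
plan(560,-297,140,0)"
```

```text
time: 2.37
tool_pos: [367.8, -326.7, 102.0]
tcp_rot: [-3.137, 0.006, -0.272]
contact_force: [-0.9, 0.8, 0.2]
grip_width: 69.9
finger_force: 0.0
time: 3.03
tool_pos: [370.0, -329.4, 12.5]
tcp_rot: [3.14, -0.003, -0.274]
contact_force: [0.7, 0.1, 0.3]
grip_width: 44.4
finger_force: 0.0
time: 3.37
tool_pos: [369.8, -329.0, 12.2]
tcp_rot: [3.14, -0.002, -0.274]
contact_force: [-1.1, 0.5, 7.6]
grip_width: 39.9
finger_force: 30.0
shift [ 1.747 -0.821 -1.276] turn [ 0.001 -0.001 -0.087] (yaw 0.0)
shift [ 1.747 -0.821 -1.276] turn [-0.001 -0.001  0.913] (yaw 180.0)
now [ 369.85  -329.012   12.158] [179.924  -0.119 -15.695] j [-0.882  0.575  1.854  0.     0.711  0.963] t 3.37 w 39.9 F [-1.068  0.505  7.568]
```

```bash
python3 -m handwheel '0 0 -.3 0 0 0 -1;0 0 -.7 0 0 0 -1;.4 -.2 -1 0 0 0 -1;.8 -.4 -1 0 0 0 -1;.87 -.41 -1 0 0 0 -1'; python3 -m handwheel '.87 -.41 -.28 0 0 -.087 -1;.87 -.41 -.28 0 0 -.087 -1;.87 -.41 -.28 0 0 -.087 -1;.87 -.41 -.28 0 0 -.087 -1'
cat >> h.py <<'E'
def tray(n,p,z=24):
    for r in viewer.cut_out(n,p)[:1]:
        # rim: image the mask on plane z, remove the ledge by opening
        g=np.zeros((700,1100),np.uint8); ys,xs=np.nonzero(r["pixels"])
        m=r["pixels"].astype(np.uint8)*255
        src=np.float32([[0,0],[511,0],[511,383],[0,383]]); 
        q=np.float32([[toworld(p,u,z)[1]+550,toworld(p,u,z)[0]-300] for u in [(200,100),(300,100),(300,300),(200,300)]])
        M=cv2.getPerspectiveTransform(np.float32([(200,100),(300,100),(300,300),(200,300)]),q)
        g=cv2.warpPerspective(m,M,(1100,700)); g=(g>127).astype(np.uint8)
        g2=cv2.morphologyEx(g,cv2.MORPH_OPEN,cv2.getStructuringElement(cv2.MORPH_ELLIPSE,(99,99)))
        for k in(g,g2):
            ys,xs=np.nonzero(k)
            if len(xs):
                a=cv2.minAreaRect(np.c_[ys+300,xs-550].astype(np.float32)); print(n,round(r["score"],2),r["centre"],a)
E
python3 - <<'E'
from h import *
plan(600,-297,140,0)
p=viewer.capture("wrist"); save(p,"w2.png"); tray("tray_channel",p)
p=viewer.capture("top"); [tray(n,p) for n in("tray_channel","tray_tee","tray_round")]
E
```

```text
time: 3.78
tool_pos: [468.3, -312.6, 114.1]
tcp_rot: [3.139, -0.007, -0.274]
contact_force: [-0.0, 0.5, -2.4]
grip_width: 40.1
finger_force: 30.0
time: 4.12
tool_pos: [562.9, -295.5, 140.1]
tcp_rot: [3.14, -0.004, 0.004]
contact_force: [-0.5, 0.4, -1.5]
grip_width: 39.6
finger_force: 30.0
shift [0.371 0.016 0.003] turn [ 0.001 -0.001  0.001] (yaw 0.0)
shift [0.371 0.016 0.003] turn [ 0.002  0.001 -0.999] (yaw 180.0)
now [ 562.888 -295.511  140.116] [179.888  -0.24    0.231] j [-0.604  0.614  1.321  0.001  1.202  0.962] t 4.12 w 39.6 F [-0.55   0.422 -1.5  ]
tray_channel 0.69 [255.9, 110.2] ((613.7341918945312, -298.99432373046875), (140.73411560058594, 182.1502685546875), 88.78113555908203)
tray_channel 0.84 [367.9, 151.3] ((616.8512573242188, -263.8396911621094), (97.69493865966797, 205.3064422607422), 70.44800567626953)
tray_tee 0.57 [316.8, 158.7] ((631.8182373046875, -83.4248046875), (188.7477264404297, 145.30519104003906), 6.581944465637207)
tray_tee 0.57 [316.8, 158.7] ((619.5692749023438, -84.69306945800781), (160.9970245361328, 142.3898162841797), 5.710592269897461)
tray_round 0.71 [209.6, 156.7] ((636.497802734375, 271.9079284667969), (146.9809112548828, 188.4794158935547), 83.8533706665039)
tray_round 0.71 [209.6, 156.7] ((623.639892578125, 275.16839599609375), (141.99510192871094, 158.92764282226562), 86.3086166381836)
```

View pics/w2.png

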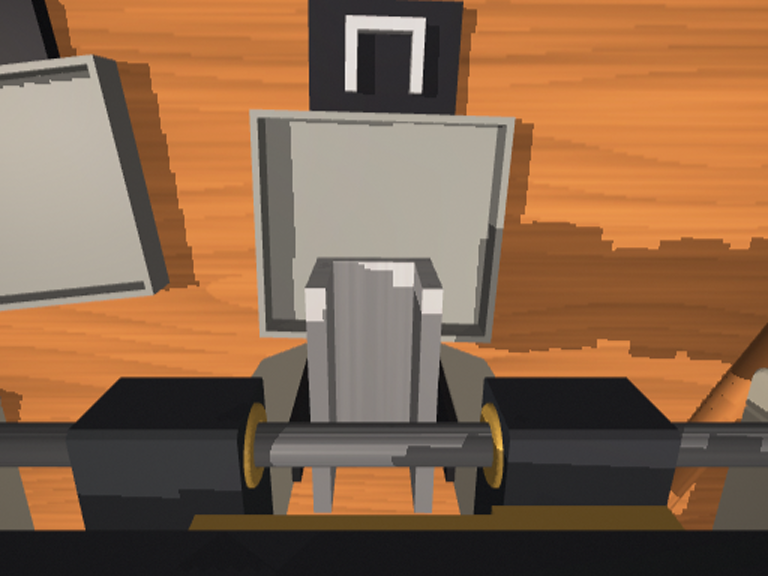

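The U tray's rim corners lie at (250,112), (514,120), (490,342) and (262,338) in the enlarged picture; the channel is held straight.

```bash
cat >> h.py <<'E'
def corners(p,cs,z,s=1.5):
    P=np.array([toworld(p,np.array(c)/s,z)[:2] for c in cs]); print(P); a=cv2.minAreaRect(P.astype(np.float32)); print("mean",P.mean(0),a)
E
python3 - <<'E'
from h import *
p=viewer.capture("wrist")
corners(p,[(250,112),(514,120),(490,342),(262,338)],24)
plan(591,-297,15.5,0)
E
```

```text
[[ 646.428 -233.033]
 [ 642.025 -370.722]
 [ 514.986 -367.122]
 [ 518.108 -229.921]]
mean [ 580.387 -300.199] ((580.5982666015625, -300.33416748046875), (137.75559997558594, 128.35711669921875), 88.6108169555664)
shift [0.333 0.    1.23 ] turn [-0.     0.    -0.001] (yaw 0.0)
shift [0.333 0.    1.23 ] turn [0.    0.    0.999] (yaw 180.0)
now [ 557.776 -296.943  138.537] [-179.975    0.052   -0.123] j [-0.61   0.611  1.33  -0.     1.201  0.963] t 4.47 w 39.4 F [ 0.455 -0.436 -2.362]
```

```bash
python3 -m handwheel '.227 .033 .3 0 0 .007 -1;.227 .033 .7 0 0 .007 -1;.227 .033 .95 0 0 .007 -1;.227 .033 .95 0 0 .007 -1'; python3 -m handwheel '0 0 .1 0 0 0 -1;0 0 .2 0 0 0 -1;0 0 .26 0 0 0 -1;0 0 .26 0 0 0 -1;0 0 .26 0 0 0 -1'
python3 -c "
from h import *
plan(580.4,-300.2,16,-1.5)"
```

```text
time: 4.8
tool_pos: [577.5, -297.9, 37.3]
tcp_rot: [-3.135, 0.01, -0.024]
contact_force: [-1.5, 0.5, -3.3]
grip_width: 39.7
finger_force: 30.0
time: 5.22
tool_pos: [581.9, -300.1, 18.5]
tcp_rot: [3.141, -0.001, -0.023]
contact_force: [-0.4, 0.4, -1.3]
grip_width: 39.7
finger_force: 30.0
shift [-0.015  0.001  0.025] turn [ 0.    -0.     0.001] (yaw -1.5)
shift [-0.015  0.001  0.025] turn [ 0.     0.    -0.999] (yaw 178.5)
now [ 581.936 -300.133   18.469] [179.963  -0.053  -1.301] j [-0.593  0.782  1.364 -0.     0.995  1.   ] t 5.22 w 39.7 F [-0.355  0.375 -1.272]
```

```bash
python3 -m handwheel '0 0 .022 0 0 0 -1;0 0 .025 0 0 0 -1;0 0 .025 0 0 0 .3;0 0 .025 0 0 0 .3;0 0 .025 0 0 0 .3;0 0 .025 0 0 0 .3;0 0 0 0 0 0 .3;0 0 -.2 0 0 0 .3'; python3 -m handwheel '0 0 -.4 0 0 0 .3;0 0 -.8 0 0 0 .3;0 0 -1 0 0 0 .3;-.3 -.3 -1 0 0 -.04 .3'
python3 -c "
from h import *
plan(438,-195,200,90)"
```

```text
time: 5.88
tool_pos: [579.6, -298.6, 34.6]
tcp_rot: [-3.138, 0.006, -0.023]
contact_force: [-0.8, -0.2, -0.0]
grip_width: 59.6
finger_force: 0.0
time: 6.22
tool_pos: [560.2, -276.7, 145.2]
tcp_rot: [3.128, -0.016, 0.1]
contact_force: [-0.3, -0.5, 0.6]
grip_width: 59.7
finger_force: 0.0
shift [-1.126 -0.926 -0.579] turn [ 0.007 -0.001 -0.468] (yaw 90.0)
shift [-1.126 -0.926 -0.579] turn [-0.001 -0.008  0.532] (yaw 270.0)
now [ 560.203 -276.682  145.199] [179.202  -0.92    5.709] j [-0.581  0.58   1.367 -0.001  1.172  0.891] t 6.22 w 59.7 F [-0.252 -0.476  0.633]
```

```bash
python3 -m handwheel '-.95 -.9 -.55 0 0 -.3 .3;-.95 -.9 -.55 0 0 -.3 .3;-.95 -.9 -.55 0 0 -.3 .3;-.95 -.9 -.55 0 0 -.3 .3;-.95 -.9 -.55 0 0 -.3 .3;-.95 -.9 -.55 0 0 -.3 .3;-.95 -.9 -.55 0 0 -.3 .3;-.95 -.9 -.55 0 0 -.3 .3'
python3 -c "
from h import *
plan(438,-195,200,90)"
```

```text
time: 6.88
tool_pos: [449.1, -189.8, 193.3]
tcp_rot: [3.141, 0.0, 1.051]
contact_force: [0.1, -0.1, -0.7]
grip_width: 59.6
finger_force: 0.0
shift [-0.1   -0.071 -0.067] turn [ 0.     0.    -0.165] (yaw 90.0)
shift [-0.1   -0.071 -0.067] turn [ 0.    -0.     0.835] (yaw 270.0)
now [ 449.13  -189.843  193.338] [179.938   0.005  60.244] j [-0.557  0.305  1.677 -0.     1.158 -0.038] t 6.88 w 59.6 F [ 0.127 -0.058 -0.733]
```

```bash
python3 -m handwheel '-.1 -.07 -.07 0 0 -.165 .3;-.1 -.07 -.07 0 0 -.165 .3;-.1 -.07 -.07 0 0 -.165 .3;-.1 -.07 -.07 0 0 -.165 .3;-.1 -.07 -.07 0 0 -.165 .3'
cat >> h.py <<'E'
def tube(n,p,h):
    """centre of the tube from the mask: fit silhouette of a projected cylinder"""
    from scipy.optimize import minimize
    for r in viewer.cut_out(n,p)[:1]:
        m=r["pixels"].astype(np.uint8); a=np.arange(0,2*np.pi,.15)
        def cost(v):
            P=[topix(p,(v[0]+20*np.cos(t),v[1]+20*np.sin(t),z)) for t in a for z in(0,h)]
            q=cv2.convexHull(np.float32(P)*16).astype(np.int32); g=np.zeros_like(m); cv2.fillPoly(g,[q],1,shift=4)
            return 1-(g&m).sum()/max(1,(g|m).sum())
        x0=toworld(p,r["centre"],h/2)[:2]
        s=minimize(cost,x0,method="Nelder-Mead",options=dict(initial_simplex=[x0,x0+[8,0],x0+[0,8]],xatol=.2,fatol=1e-3))
        print(n,round(r["score"],2),r["centre"],"start",x0,"fit",s.x,"1-IoU",round(s.fun,3)); return s.x
E
python3 - <<'E'
from h import *
p=viewer.capture("wrist"); save(p,"w3.png"); c=tube("tube_long_mid",p,70); plan(*c,40,90)
E
```

```text
time: 7.3
tool_pos: [438.0, -195.1, 200.1]
tcp_rot: [3.141, 0.0, 1.568]
contact_force: [0.3, -0.5, 0.2]
grip_width: 59.5
finger_force: 0.0
tube_long_mid 0.68 [248.7, 144.9] start [ 437.575 -170.203] fit [ 437.481 -161.985] 1-IoU 0.286
shift [ 0.331 -0.01   1.599] turn [ 0.     0.    -0.003] (yaw 90.0)
shift [ 0.331 -0.01   1.599] turn [ 0.    -0.     0.997] (yaw 270.0)
now [ 438.096 -195.068  199.923] [179.981   0.014  89.398] j [-0.579  0.284  1.687 -0.     1.17  -0.568] t 7.4 w 59.8 F [-0.377  0.366 -0.655]
```

View pics/w3.png

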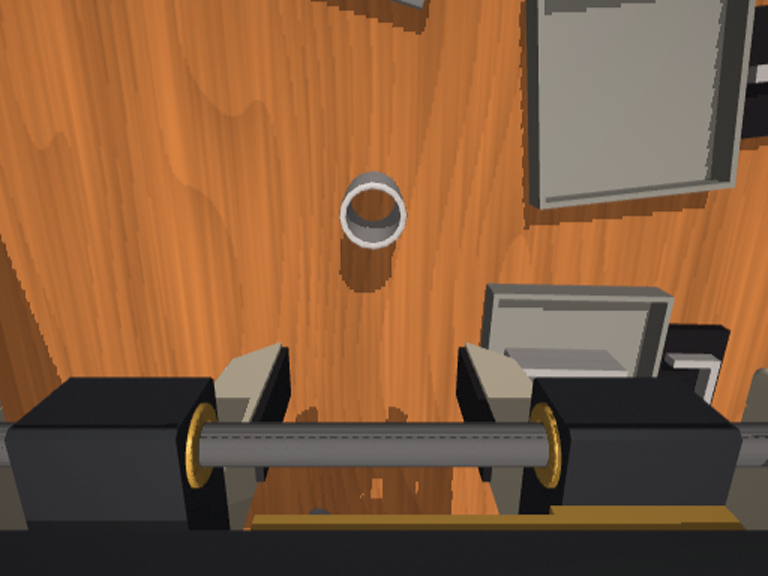

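The tube's rim is centred at (373,214); the mask left out the see-through bore. Channel visible in the U tray. I'll use the rim.

```bash
sed -i 's/m=r\["pixels"\].astype(np.uint8); a=/m=r["pixels"].astype(np.uint8); m=cv2.fillPoly(m,[cv2.convexHull(np.argwhere(m)[:,::-1].astype(np.int32))],1); a=/' h.py
python3 - <<'E'
from h import *
p=viewer.capture("wrist"); c=tube("tube_long_mid",p,70); print(toworld(p,(373/1.5,214/1.5),70)); plan(*c,38,90)
E
```

```text
tube_long_mid 0.76 [249.0, 144.9] start [ 438.097 -170.116] fit [ 436.878 -162.153] 1-IoU 0.056
[ 437.872 -161.68    70.   ]
shift [ 0.329 -0.016  1.618] turn [ 0.     0.    -0.003] (yaw 90.0)
shift [ 0.329 -0.016  1.618] turn [ 0.    -0.     0.997] (yaw 270.0)
now [ 438.089 -195.054  199.817] [179.991   0.01   89.391] j [-0.579  0.284  1.687 -0.     1.17  -0.568] t 7.5 w 59.4 F [-0.289  0.389  0.765]
```

```bash
python3 -m handwheel '.33 -.008 .4 0 0 -.003 .6;.33 -.008 .7 0 0 -.003 .6;.33 -.008 .7 0 0 -.003 .6;.33 -.008 .7 0 0 -.003 .6'; python3 -m handwheel '0 0 .4 0 0 0 .6;0 0 .75 0 0 0 .6;0 0 .92 0 0 0 .6;0 0 .92 0 0 0 .6;0 0 .92 0 0 0 -1;0 0 .92 0 0 0 -1;0 0 .92 0 0 0 -1;0 0 .92 0 0 0 -1';python3 -m handwheel '0 0 0 0 0 0 -1;0 0 0 0 0 0 -1;0 0 0 0 0 0 -1'
python3 -c "
from h import *
plan(610,220,190,90)"
```

```text
time: 7.83
tool_pos: [436.8, -161.5, 129.1]
tcp_rot: [-3.138, -0.002, 1.572]
contact_force: [0.0, -0.4, 0.6]
grip_width: 73.0
finger_force: 0.0
time: 8.5
tool_pos: [438.7, -162.8, 39.4]
tcp_rot: [3.139, 0.002, 1.572]
contact_force: [0.3, -0.8, 0.1]
grip_width: 51.3
finger_force: 0.0
time: 8.75
tool_pos: [438.0, -162.3, 38.5]
tcp_rot: [3.14, 0.001, 1.573]
contact_force: [-1.3, 0.9, 6.7]
grip_width: 39.0
finger_force: 30.0
shift [ 3.819  1.729 -1.516] turn [0.    0.    0.001] (yaw 90.0)
shift [ 3.819  1.729 -1.516] turn [-0.     0.001 -0.999] (yaw 270.0)
now [ 438.025 -162.329   38.526] [179.922   0.049  90.104] j [-0.519  0.493  1.911 -0.     0.736 -0.521] t 8.75 w 39.0 F [-1.321  0.905  6.696]
```

```bash
python3 -m handwheel '0 0 -.4 0 0 0 -1;0 0 -.8 0 0 0 -1;.2 .1 -1 0 0 0 -1;.5 .22 -1 0 0 0 -1;.9 .4 -1 0 0 0 -1'; python3 -m handwheel '.97 .44 -.2 0 0 0 -1;.97 .44 -.4 0 0 0 -1;.97 .44 -.5 0 0 0 -1;.97 .44 -.5 0 0 0 -1'; python3 -m handwheel '.97 .44 0 0 0 0 -1;.97 .44 0 0 0 0 -1;.97 .44 0 0 0 0 -1;.97 .44 0 0 0 0 -1';python3 -m handwheel '.97 .44 0 0 0 0 -1;.97 .44 0 0 0 0 -1;.97 .44 0 0 0 0 -1;.97 .44 0 0 0 0 -1;.97 .44 0 0 0 0 -1'
python3 - <<'E'
from h import *
plan(610,220,190,90)
p=viewer.capture("wrist"); save(p,"w4.png"); tray("tray_round",p)
E
```

```text
time: 9.17
tool_pos: [477.0, -74.6, 139.3]
tcp_rot: [3.139, 0.002, 1.569]
contact_force: [1.8, -0.8, -2.1]
grip_width: 39.1
finger_force: 30.0
time: 9.5
tool_pos: [523.7, 27.5, 191.5]
tcp_rot: [3.134, -0.001, 1.577]
contact_force: [-0.5, -0.6, -2.1]
grip_width: 38.8
finger_force: 30.0
time: 9.83
tool_pos: [564.9, 123.9, 186.8]
tcp_rot: [-3.142, -0.001, 1.576]
contact_force: [-0.2, -0.7, -1.8]
grip_width: 38.7
finger_force: 30.0
time: 10.25
tool_pos: [607.4, 217.4, 186.3]
tcp_rot: [-3.139, 0.001, 1.574]
contact_force: [0.8, -1.2, -1.7]
grip_width: 38.5
finger_force: 30.0
shift [ 0.026  0.026 -0.037] turn [-0.001  0.     0.001] (yaw 90.0)
shift [ 0.026  0.026 -0.037] turn [-0.001 -0.001 -0.999] (yaw 270.0)
now [607.397 217.425 186.305] [-179.872    0.066   90.208] j [ 0.225  0.597  1.219 -0.001  1.328  0.222] t 10.25 w 38.5 F [ 0.76  -1.189 -1.733]
tray_round 0.79 [269.0, 107.9] ((637.3636474609375, 271.12017822265625), (140.3995361328125, 181.66932678222656), 83.96232604980469)
tray_round 0.79 [269.0, 107.9] ((621.3292846679688, 272.96337890625), (139.36459350585938, 148.86170959472656), 83.6598129272461)
```

View pics/w4.png

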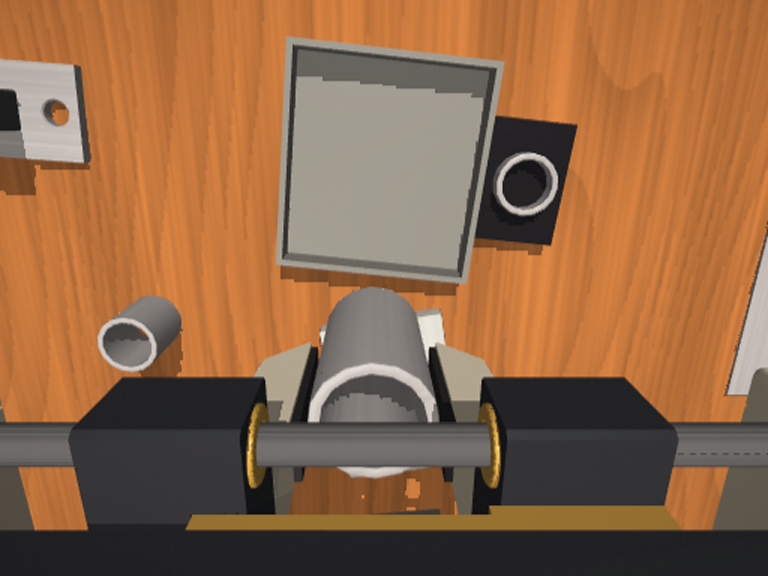

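The ring tray's rim corners are (288,38), (503,62), (466,283), (278,263); the short tube's rim is at (127,344).

Run:
```python
from h import *
p=viewer.capture("wrist")
corners(p,[(288,38),(503,62),(466,283),(278,263)],24)
print("short",toworld(p,(127/1.5,344/1.5),45))
```

```text
[[556.368 347.358]
 [683.712 334.401]
 [669.84  196.013]
 [542.336 210.049]]
mean [613.064 271.955] ((613.0733642578125, 271.68841552734375), (139.08163452148438, 128.2692108154297), 84.19059753417969)
short [442.666 159.885  45.   ]
```

```bash
python3 -m handwheel '.88 .093 0 0 0 .033 -1;.88 .093 0 0 0 .033 -1;.88 .093 .3 0 0 .033 -1;.88 .093 .7 0 0 .033 -1;.88 .093 .9 0 0 .033 -1;.88 .093 .9 0 0 .033 -1;.88 .093 .9 0 0 .033 -1'; python3 -m handwheel '0 0 .25 0 0 0 -1;0 0 .42 0 0 0 -1;0 0 .48 0 0 0 -1;0 0 .48 0 0 0 -1;0 0 .48 0 0 0 -1;0 0 .48 0 0 0 -1'
python3 -c "
from h import *
plan(616.4,305.6,42.5,84.2)"
```

```text
time: 10.98
tool_pos: [616.7, 303.9, 97.2]
tcp_rot: [-3.14, 0.001, 1.468]
contact_force: [0.2, -0.2, -1.3]
grip_width: 38.8
finger_force: 30.0
time: 11.48
tool_pos: [618.5, 305.5, 52.2]
tcp_rot: [3.138, -0.002, 1.469]
contact_force: [0.0, 0.1, -1.7]
grip_width: 38.9
finger_force: 30.0
shift [-0.001 -0.021  0.096] turn [ 0.001 -0.001 -0.   ] (yaw 84.2)
shift [-0.001 -0.021  0.096] turn [-0.001 -0.002  1.   ] (yaw 264.2)
now [618.459 305.467  52.157] [179.797  -0.091  84.148] j [ 0.348  0.798  1.221 -0.     1.119  0.45 ] t 11.48 w 38.9 F [ 0.007  0.082 -1.685]
```

```bash
python3 -m handwheel '0 -.02 .05 0 0 0 -1;0 -.02 .07 0 0 0 -1;0 -.02 .07 0 0 0 -1;0 -.02 .07 0 0 0 -1';python3 -m handwheel '0 0 .01 0 0 0 -1;0 0 .02 0 0 0 -1;0 0 .03 0 0 0 -1;0 0 .03 0 0 0 -1'
python3 -c "
from h import *
plan(616.4,305.6,42.5,84.2)"
```

```text
time: 11.82
tool_pos: [615.0, 305.5, 42.8]
tcp_rot: [3.142, 0.0, 1.469]
contact_force: [-0.0, -0.6, -2.0]
grip_width: 39.1
finger_force: 30.0
time: 12.15
tool_pos: [615.2, 305.7, 42.5]
tcp_rot: [3.14, -0.0, 1.469]
contact_force: [-6.6, -2.8, 13.6]
grip_width: 38.8
finger_force: 30.0
shift [ 0.001  0.012 -0.   ] turn [ 0. -0. -0.] (yaw 84.2)
shift [ 0.001  0.012 -0.   ] turn [-0.    -0.001  1.   ] (yaw 264.2)
now [615.175 305.656  42.495] [179.937  -0.025  84.18 ] j [ 0.35   0.805  1.236 -0.     1.1    0.451] t 12.15 w 38.8 F [-6.567 -2.846 13.615]
```

```bash
python3 -m handwheel '0 0 0 0 0 0 .25;0 0 0 0 0 0 .25;0 0 0 0 0 0 .25;0 0 0 0 0 0 .25;0 0 -.2 0 0 0 .25;0 0 -.5 0 0 0 .25;0 0 -.9 0 0 0 .25;0 0 -1 0 0 0 .25';python3 -m handwheel '0 0 -.3 0 0 0 .6;-.4 -.4 -.3 0 0 0 .6;-.8 -.8 -.3 0 0 0 .6;-.9 -.9 -.3 0 0 0 .6;-.9 -.9 -.3 0 0 0 .6'
python3 -c "
from h import *
plan(443,128,180,84)"
```

```text
time: 12.82
tool_pos: [617.6, 306.4, 146.1]
tcp_rot: [3.133, -0.004, 1.469]
contact_force: [1.5, 0.8, 1.6]
grip_width: 57.2
finger_force: 0.0
time: 13.23
tool_pos: [508.1, 221.0, 167.5]
tcp_rot: [-3.131, 0.005, 1.468]
contact_force: [0.8, 0.4, -0.1]
grip_width: 73.3
finger_force: 0.0
shift [-0.993 -0.554 -0.114] turn [-0.003  0.002  0.001] (yaw 84.0)
shift [-0.993 -0.554 -0.114] turn [-0.003 -0.005 -0.999] (yaw 264.0)
now [508.146 221.02  167.472] [-179.385    0.304   84.126] j [ 0.273  0.454  1.521 -0.001  1.178  0.376] t 13.23 w 73.3 F [ 0.78   0.385 -0.109]
```

```bash
python3 -m handwheel '-.98 -.55 -.1 0 0 0 .6;-.98 -.55 -.1 0 0 0 .6;-.98 -.55 -.1 0 0 0 .6;-.98 -.55 -.1 0 0 0 .6;-.98 -.55 -.1 0 0 0 .6'
python3 - <<'E'
from h import *
p=viewer.capture("wrist"); save(p,"w5.png"); c=tube("tube_short_mid",p,45); plan(*c,16,84)
E
```

```text
time: 13.65
tool_pos: [451.9, 132.5, 180.3]
tcp_rot: [3.14, -0.0, 1.467]
contact_force: [0.7, -0.4, -0.2]
grip_width: 74.0
finger_force: 0.0
tube_short_mid 0.62 [230.0, 157.5] start [434.81  148.252] fit [442.684 160.925] 1-IoU 0.033
shift [ 0.26 -0.13  1.64] turn [ 0.    -0.     0.001] (yaw 84.0)
shift [ 0.26 -0.13  1.64] turn [ 0.     0.001 -0.999] (yaw 264.0)
now [452.726 133.648 179.971] [179.92   -0.032  84.151] j [0.124 0.292 1.738 0.    1.111 0.226] t 13.75 w 73.5 F [ 0.262 -0.079  0.847]
```

```bash
python3 -m handwheel '.26 -.125 .3 0 0 0 .6;.26 -.125 .7 0 0 0 .6;.26 -.125 .8 0 0 0 .6;.26 -.125 .8 0 0 0 .6'; python3 -m handwheel '0 0 .35 0 0 0 .6;0 0 .7 0 0 0 .6;0 0 .84 0 0 0 .6;0 0 .84 0 0 0 .6;0 0 .84 0 0 0 -1;0 0 .84 0 0 0 -1;0 0 .84 0 0 0 -1;0 0 .84 0 0 0 -1';python3 -m handwheel '0 0 0 0 0 0 -1;0 0 0 0 0 0 -1;0 0 0 0 0 0 -1'
python3 -c "
from h import *
plan(609.6,238,120,84.2)"
```

```text
time: 14.08
tool_pos: [440.3, 161.2, 96.5]
tcp_rot: [-3.135, 0.002, 1.471]
contact_force: [0.4, -1.0, 0.4]
grip_width: 73.3
finger_force: 0.0
time: 14.75
tool_pos: [443.1, 160.6, 17.1]
tcp_rot: [3.139, -0.001, 1.469]
contact_force: [-0.4, -0.9, -0.5]
grip_width: 51.2
finger_force: 0.0
time: 15.0
tool_pos: [442.6, 160.4, 16.6]
tcp_rot: [3.14, -0.001, 1.469]
contact_force: [-0.2, -0.0, 6.7]
grip_width: 39.4
finger_force: 30.0
shift [ 0.942  1.584 -1.031] turn [ 0.001 -0.    -0.   ] (yaw 84.2)
shift [ 0.942  1.584 -1.031] turn [-0.    -0.001  1.   ] (yaw 264.2)
now [442.633 160.416  16.556] [179.891  -0.029  84.157] j [ 0.185  0.538  1.917 -0.     0.685  0.287] t 15.0 w 39.4 F [-0.186 -0.043  6.704]
```

```bash
python3 -m handwheel '0 0 -.4 0 0 0 -1;0 0 -.8 0 0 0 -1;.2 .3 -1 0 0 0 -1;.4 .7 -1 0 0 0 -1;.47 .79 -1 0 0 0 -1;.47 .79 -1 0 0 0 -1'; python3 -m handwheel '.47 .79 0 0 0 0 -1;.47 .79 0 0 0 0 -1;.47 .79 0 0 0 0 -1;.47 .79 0 0 0 0 -1;.47 .79 0 0 0 0 -1'
python3 -c "
from h import *
plan(609.6,238,20.5,84.2)"
```

```text
time: 15.5
tool_pos: [528.2, 200.2, 116.0]
tcp_rot: [3.138, -0.001, 1.469]
contact_force: [-2.0, -0.7, -1.8]
grip_width: 39.4
finger_force: 30.0
time: 15.92
tool_pos: [607.1, 237.3, 114.3]
tcp_rot: [-3.138, 0.002, 1.469]
contact_force: [-0.4, -0.6, -2.5]
grip_width: 39.7
finger_force: 30.0
shift [0.011 0.028 0.938] turn [-0.001  0.    -0.   ] (yaw 84.2)
shift [0.011 0.028 0.938] turn [0.001 0.002 1.   ] (yaw 264.2)
now [607.057 237.255 114.302] [-179.798    0.088   84.178] j [ 0.255  0.671  1.288 -0.     1.186  0.357] t 15.92 w 39.7 F [-0.438 -0.633 -2.524]
```

```bash
python3 -m handwheel '.005 .01 .3 0 0 0 -1;.005 .01 .6 0 0 0 -1;.005 .01 .8 0 0 0 -1;.005 .01 .86 0 0 0 -1;.005 .01 .86 0 0 0 -1;.005 .01 .86 0 0 0 -1'; python3 -m handwheel '0 0 .01 0 0 0 -1;0 0 .02 0 0 0 -1;0 0 .03 0 0 0 -1;0 0 .03 0 0 0 -1;0 0 .03 0 0 0 -1'
python3 -c "
from h import *
plan(609.6,238,20.5,84.2)"
```

```text
time: 16.42
tool_pos: [609.5, 237.9, 30.8]
tcp_rot: [3.141, -0.0, 1.469]
contact_force: [0.7, -0.4, -1.5]
grip_width: 39.6
finger_force: 30.0
time: 16.83
tool_pos: [609.8, 238.2, 27.1]
tcp_rot: [3.141, -0.0, 1.469]
contact_force: [0.2, -1.1, -1.6]
grip_width: 39.4
finger_force: 30.0
shift [-0.002 -0.002  0.066] turn [ 0. -0. -0.] (yaw 84.2)
shift [-0.002 -0.002  0.066] turn [-0. -0.  1.] (yaw 264.2)
now [609.833 238.197  27.096] [179.969  -0.006  84.17 ] j [ 0.255  0.771  1.358 -0.     1.011  0.357] t 16.83 w 39.4 F [ 0.176 -1.066 -1.59 ]
```

Next move: lower to the floor, release, rise, and head for the tee.

```bash
python3 -m handwheel '0 0 .02 0 0 0 -1;0 0 .04 0 0 0 -1;0 0 .06 0 0 0 -1;0 0 .068 0 0 0 -1;0 0 .068 0 0 0 -1'; python3 -m handwheel '0 0 0 0 0 0 .25;0 0 0 0 0 0 .25;0 0 0 0 0 0 .25;0 0 0 0 0 0 .25;0 0 -.2 0 0 0 .25;0 0 -.5 0 0 0 .25;0 0 -.9 0 0 0 .25;0 0 -1 0 0 0 .25'
python3 - <<'E'
from h import *
plan(418,-8,180,-16)
p=viewer.capture("wrist"); save(p,"w6.png",1)
E
```

```text
time: 17.25
tool_pos: [609.7, 238.2, 20.6]
tcp_rot: [3.141, 0.0, 1.469]
contact_force: [-3.0, -0.8, 5.2]
grip_width: 39.7
finger_force: 30.0
time: 17.92
tool_pos: [612.4, 239.0, 126.1]
tcp_rot: [3.133, -0.003, 1.469]
contact_force: [-0.1, 0.2, 1.2]
grip_width: 57.1
finger_force: 0.0
shift [-2.653 -1.679 -0.562] turn [ 0.001 -0.003  0.556] (yaw -16.0)
shift [-2.653 -1.679 -0.562] turn [ 0.003  0.001 -0.443] (yaw 164.0)
now [612.447 238.971 126.109] [179.503  -0.185  84.171] j [ 0.256  0.663  1.27  -0.     1.2    0.357] t 17.92 w 57.1 F [-0.089  0.195  1.173]
```

View pics/w6.png

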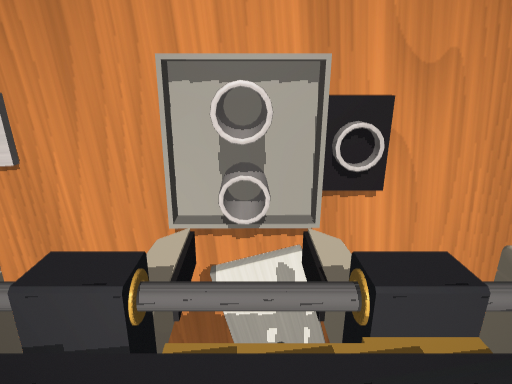

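Both tubes stand upright side by side in the ring tray, with rims at (241,111) and (244,200). Going to the tee.

```bash
python3 -m handwheel '-.99 -.6 -.5 0 0 0 .3;-.99 -.6 -.5 0 0 0 .3;-.99 -.6 -.5 0 0 0 .3;-.99 -.6 -.5 0 0 0 .3'; python3 -m handwheel '-.99 -.6 0 0 0 .3 .3;-.99 -.6 0 0 0 .3 .3;-.99 -.6 0 0 0 .3 .3;-.99 -.6 0 0 0 .3 .3;-.99 -.6 0 0 0 .3 .3;-.99 -.6 0 0 0 .3 .3;-.99 -.6 0 0 0 .3 .3;-.99 -.6 0 0 0 .3 .3'
python3 -c "
from h import *
plan(418,-8,180,-16)"
```

```text
time: 18.3
tool_pos: [537.4, 142.1, 171.9]
tcp_rot: [3.141, 0.002, 1.467]
contact_force: [1.4, 0.9, 0.0]
grip_width: 59.7
finger_force: 0.0
time: 18.97
tool_pos: [470.1, 53.3, 169.2]
tcp_rot: [-3.141, 0.001, 0.52]
contact_force: [-0.4, 0.3, 0.6]
grip_width: 59.3
finger_force: 0.0
shift [-0.757  0.274 -0.107] turn [-0.     0.     0.254] (yaw -16.0)
shift [-0.757  0.274 -0.107] turn [-0.    -0.    -0.746] (yaw 164.0)
now [470.06   53.334 169.241] [-179.98     0.033   29.778] j [-0.049  0.307  1.749 -0.     1.086  1.002] t 18.97 w 59.3 F [-0.36   0.282  0.647]
```

```bash
python3 -m handwheel '-.757 .274 -.1 0 0 .254 .3;-.757 .274 -.1 0 0 .254 .3;-.757 .274 -.1 0 0 .254 .3;-.757 .274 -.1 0 0 .254 .3;-.757 .274 -.1 0 0 .254 .3;-.757 .274 -.1 0 0 .254 .3;-.757 .274 -.1 0 0 .254 .3;-.757 .274 -.1 0 0 .254 .3'
python3 - <<'E'
from h import *
from scipy.optimize import minimize
p=viewer.capture("wrist"); save(p,"w7.png",1)
r=viewer.cut_out("tee_mid",p)[0]; m=r["pixels"].astype(np.uint8); x0=np.r_[toworld(p,r["centre"],8)[:2],-16]
def cost(v):
    R=Ro.from_euler('z',v[2],degrees=True).as_matrix(); g=np.zeros_like(m)
    for w,z in((25,(0,8)),(5,(8,45))):
        P=[topix(p,R@[a,b,c]+[v[0],v[1],0]) for a in(-40,40) for b in(-w,w) for c in z]
        cv2.fillPoly(g,[cv2.convexHull(np.float32(P)*16).astype(np.int32)],1,shift=4)
    return 1-(g&m).sum()/(g|m).sum()
s=minimize(cost,x0,method="Nelder-Mead",options=dict(initial_simplex=[x0,x0+[8,0,0],x0+[0,8,0],x0+[0,0,6]],xatol=.1,fatol=1e-3))
print(r["score"],r["centre"],x0,s.x,s.fun); plan(*s.x[:2],16,s.x[2])
E
```

```text
time: 19.63
tool_pos: [418.4, -8.3, 179.3]
tcp_rot: [3.142, 0.001, -0.273]
contact_force: [0.7, 0.2, 0.8]
grip_width: 59.5
finger_force: 0.0
0.64 [238.6, 147.1] [441.006  -4.39  -16.   ] [437.766  -6.335 -16.11 ] 0.02863382674108228
shift [ 0.183 -0.07   1.634] turn [0.    0.    0.004] (yaw -16.1)
shift [ 0.183 -0.07   1.634] turn [-0.     0.    -0.996] (yaw 163.9)
now [418.386  -8.245 179.457] [179.993   0.039 -15.437] j [-0.203  0.199  1.868 -0.     1.075  1.637] t 19.73 w 59.6 F [-0.876 -0.234 -0.736]
```

View pics/w7.png

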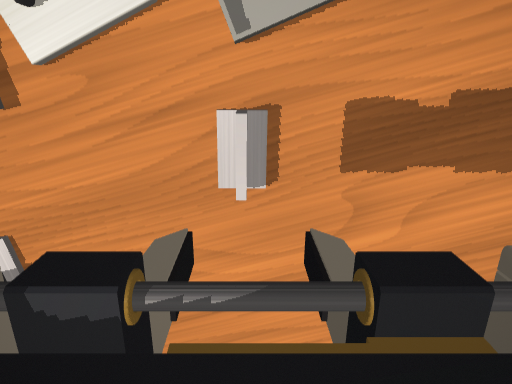

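The tee lies at (242,150), stem up, and the model fit is good (IoU 0.97). Gripping the stem.

```bash
python3 -m handwheel '.183 -.068 .3 0 0 .004 .1;.183 -.068 .7 0 0 .004 .1;.183 -.068 .8 0 0 .004 .1;.183 -.068 .8 0 0 .004 .1'; python3 -m handwheel '0 0 .35 0 0 0 0;0 0 .7 0 0 0 0;0 0 .83 0 0 0 0;0 0 .83 0 0 0 0;0 0 .83 0 0 0 -1;0 0 .83 0 0 0 -1;0 0 .83 0 0 0 -1;0 0 .83 0 0 0 -1';python3 -m handwheel '0 0 0 0 0 0 -1;0 0 0 0 0 0 -1;0 0 0 0 0 0 -1;0 0 0 0 0 0 -1'
python3 -c "
from h import *
plan(565,-85,140,6)"
```

```text
time: 20.07
tool_pos: [435.8, -6.2, 96.9]
tcp_rot: [3.141, 0.007, -0.282]
contact_force: [-0.9, -0.3, -0.0]
grip_width: 50.4
finger_force: 0.0
time: 20.73
tool_pos: [439.0, -6.9, 18.3]
tcp_rot: [-3.141, -0.003, -0.284]
contact_force: [0.5, 0.3, 0.8]
grip_width: 23.6
finger_force: 0.0
time: 21.07
tool_pos: [438.4, -6.8, 17.5]
tcp_rot: [-3.142, -0.001, -0.284]
contact_force: [-1.5, -0.2, 6.9]
grip_width: 10.1
finger_force: 30.0
shift [ 1.436  0.396 -1.223] turn [ 0.    -0.    -0.124] (yaw 6.0)
shift [ 1.436  0.396 -1.223] turn [-0.001 -0.     0.876] (yaw 186.0)
now [438.361  -6.773  17.498] [-179.999   -0.067  -16.267] j [-0.191  0.498  2.003 -0.     0.64   1.664] t 21.07 w 10.1 F [-1.455 -0.16   6.875]
```

```bash
python3 -m handwheel '0 0 -.4 0 0 0 -1;0 0 -.8 0 0 0 -1;.3 .1 -1 0 0 0 -1;.6 .15 -1 0 0 0 -1;.7 .2 -1 0 0 0 -1'; python3 -m handwheel '.73 .2 -.2 0 0 -.124 -1;.73 .2 -.2 0 0 -.124 -1;.73 .2 -.2 0 0 -.124 -1;.73 .2 -.2 0 0 -.124 -1;.73 .2 -.2 0 0 -.124 -1;.73 .2 -.2 0 0 -.124 -1'
python3 - <<'E'
from h import *
p=viewer.capture("wrist"); save(p,"w8.png"); plan(608,-83,21.5,6)
E
```

```text
time: 21.48
tool_pos: [503.9, -47.3, 118.8]
tcp_rot: [-3.142, -0.008, -0.284]
contact_force: [0.4, 0.2, -3.2]
grip_width: 9.8
finger_force: 30.0
time: 21.98
tool_pos: [562.4, -84.4, 135.7]
tcp_rot: [-3.14, 0.003, 0.102]
contact_force: [-0.2, 0.7, -3.7]
grip_width: 9.7
finger_force: 30.0
shift [0.455 0.034 1.144] turn [-0.     0.001 -0.   ] (yaw 6.0)
shift [0.455 0.034 1.144] turn [0.001 0.001 1.   ] (yaw 186.0)
now [562.655 -84.405 136.039] [-179.941    0.144    5.911] j [-0.284  0.507  1.527  0.     1.11   1.184] t 22.03 w 9.4 F [-0.294 -0.48  -3.784]
```

View pics/w8.png

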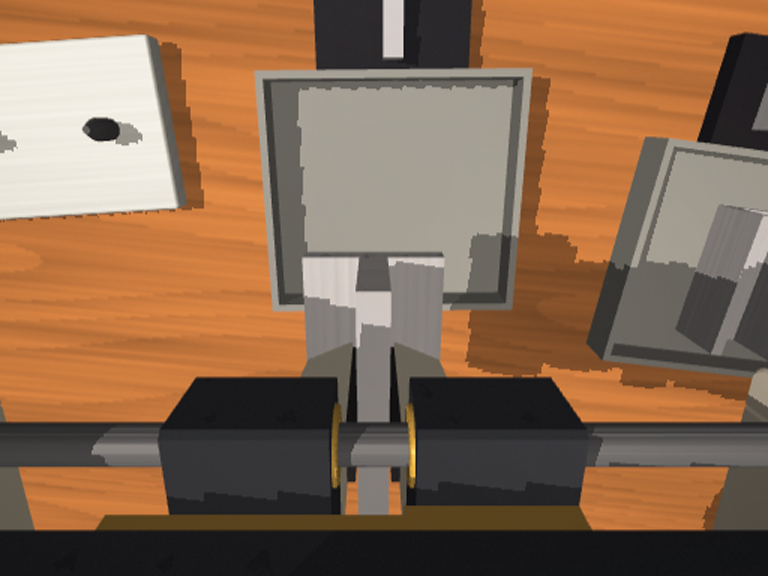

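The T tray's rim corners are (256,72), (532,70), (511,309), (273,309). The tee hangs straight, and a jig pin shows at (103,129).

Run:
```python
from h import *
p=viewer.capture("wrist")
corners(p,[(256,72),(532,70),(511,309),(273,309)],24); plan(608,-83,21.5,6)
```

```text
[[ 663.572  -14.602]
 [ 678.649 -152.678]
 [ 550.653 -166.462]
 [ 536.492  -28.136]]
mean [607.341 -90.469] ((607.2066650390625, -90.44586944580078), (128.7369384765625, 139.04721069335938), 6.146745681762695)
shift [0.452 0.033 1.148] turn [-0.     0.001 -0.   ] (yaw 6.0)
shift [0.452 0.033 1.148] turn [0.001 0.    1.   ] (yaw 186.0)
now [562.951 -84.461 136.35 ] [-179.961    0.1      5.948] j [-0.284  0.507  1.526 -0.     1.11   1.183] t 22.08 w 9.5 F [ 0.357  0.534 -3.195]
```

```bash
python3 -m handwheel '.432 .105 .1 0 0 0 -1;.432 .105 .4 0 0 0 -1;.432 .105 .7 0 0 0 -1;.432 .105 .9 0 0 0 -1;.432 .105 .9 0 0 0 -1;.432 .105 .9 0 0 0 -1'; python3 -m handwheel '0 0 .06 0 0 0 -1;0 0 .12 0 0 0 -1;0 0 .16 0 0 0 -1;0 0 .18 0 0 0 -1;0 0 .18 0 0 0 -1;0 0 .18 0 0 0 -1'
python3 -c "
from h import *
plan(607,-90.5,21.5,6)"
```

```text
time: 22.58
tool_pos: [607.1, -90.5, 46.2]
tcp_rot: [-3.141, 0.003, 0.105]
contact_force: [0.8, 0.2, -3.2]
grip_width: 9.8
finger_force: 30.0
time: 23.08
tool_pos: [608.2, -91.1, 29.2]
tcp_rot: [3.141, -0.0, 0.105]
contact_force: [-0.2, -0.5, -3.3]
grip_width: 10.0
finger_force: 30.0
shift [-0.012 -0.008  0.077] turn [ 0. -0.  0.] (yaw 6.0)
shift [-0.012 -0.008  0.077] turn [ 0.  0. -1.] (yaw 186.0)
now [608.232 -91.124  29.195] [179.985  -0.023   6.042] j [-0.273  0.709  1.487 -0.     0.945  1.192] t 23.08 w 10.0 F [-0.225 -0.488 -3.292]
```

```bash
python3 -m handwheel '-.01 -.01 .03 0 0 0 -1;-.01 -.01 .06 0 0 0 -1;-.01 -.01 .077 0 0 0 -1;-.01 -.01 .077 0 0 0 -1;-.01 -.01 .077 0 0 0 -1'; python3 -m handwheel '0 0 0 0 0 0 -.2;0 0 0 0 0 0 -.2;0 0 0 0 0 0 -.2;0 0 0 0 0 0 -.2;0 0 -.2 0 0 0 -.2;0 0 -.5 0 0 0 -.2;0 0 -.9 0 0 0 -.2;0 0 -1 0 0 0 -.2'
python3 - <<'E'
from h import *
plan(335,318,180,-4)
p=viewer.capture("wrist"); save(p,"w9.png",1)
E
```

```text
time: 23.5
tool_pos: [606.9, -90.1, 21.5]
tcp_rot: [3.142, 0.0, 0.106]
contact_force: [-3.4, 0.8, 0.8]
grip_width: 9.9
finger_force: 30.0
time: 24.17
tool_pos: [609.9, -90.9, 127.2]
tcp_rot: [3.138, -0.009, 0.106]
contact_force: [0.8, 0.9, 1.3]
grip_width: 36.5
finger_force: 0.0
shift [-2.298 -4.354 -0.563] turn [ 0.001 -0.003  0.056] (yaw -4.0)
shift [-2.298 -4.354 -0.563] turn [ 0.004  0.001 -0.944] (yaw 176.0)
now [609.874 -90.929 127.231] [179.799  -0.5     6.05 ] j [-0.272  0.59   1.403 -0.     1.139  1.193] t 24.17 w 36.5 F [0.838 0.924 1.317]
```

View pics/w9.png

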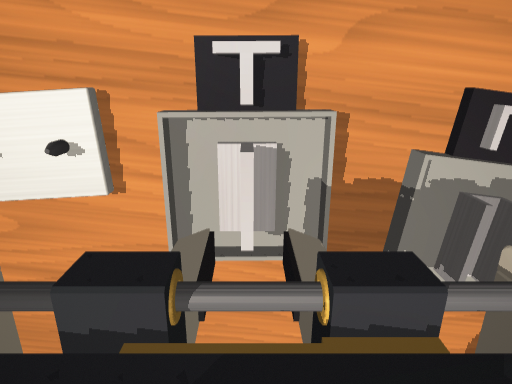

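The tee lies flat with its stem up in the T tray (247,190). On to the foot plate.

```bash
A='-.46 -.87 -.13 0 0 0 .1'; python3 -m handwheel '-.46 -.87 -.28 0 0 0 .1;-.46 -.87 -.28 0 0 0 .1;-.46 -.87 -.28 0 0 0 .1;-.46 -.87 -.28 0 0 0 .1'; python3 -m handwheel '-.46 -.87 -.28 0 0 0 .1;-.46 -.87 -.28 0 0 0 .1;-.46 -.87 -.28 0 0 0 .1;-.46 -.87 -.28 0 0 0 .1'; python3 -m handwheel '-.46 -.87 0 0 0 0 .1;-.46 -.87 0 0 0 0 .1;-.46 -.87 0 0 0 0 .1;-.46 -.87 0 0 0 0 .1'; python3 -m handwheel '-.46 -.87 0 0 0 0 .1;-.46 -.87 0 0 0 0 .1;-.46 -.87 0 0 0 0 .1;-.46 -.87 0 0 0 0 .1'
python3 -c "
from h import *
plan(335,318,185,-4)"
```

```text
time: 24.55
tool_pos: [550.4, -5.5, 150.0]
tcp_rot: [-3.141, -0.0, 0.109]
contact_force: [0.5, 0.5, 0.6]
grip_width: 49.9
finger_force: 0.0
time: 24.88
tool_pos: [496.1, 75.4, 177.9]
tcp_rot: [-3.141, -0.001, 0.109]
contact_force: [-0.1, -0.2, -0.1]
grip_width: 50.5
finger_force: 0.0
time: 25.22
tool_pos: [441.2, 156.3, 176.6]
tcp_rot: [-3.142, 0.001, 0.108]
contact_force: [-0.4, 0.0, -0.4]
grip_width: 51.2
finger_force: 0.0
time: 25.55
tool_pos: [387.2, 237.6, 176.7]
tcp_rot: [3.141, 0.0, 0.108]
contact_force: [0.2, -1.0, -0.2]
grip_width: 50.4
finger_force: 0.0
shift [-0.432 -0.856 -0.083] turn [0.    0.    0.057] (yaw -4.0)
shift [-0.432 -0.856 -0.083] turn [-0.     0.    -0.943] (yaw 176.0)
now [387.219 237.613 176.722] [179.994   0.011   6.193] j [ 0.381  0.265  1.786 -0.     1.091  1.844] t 25.55 w 50.4 F [ 0.163 -1.036 -0.222]
```

```bash
python3 -m handwheel '-.43 -.85 -.08 0 0 .057 .1;-.43 -.85 -.08 0 0 .057 .1;-.43 -.85 -.08 0 0 .057 .1;-.43 -.85 -.08 0 0 .057 .1;-.43 -.85 -.08 0 0 .057 .1'
cat >> h.py <<'E'
def foot(p,x0,z0=0):
    from scipy.optimize import minimize
    r=viewer.cut_out("foot_mid",p)[0]; m=r["pixels"].astype(np.uint8); x0=np.array(x0,float); a=np.arange(0,2*np.pi,.2)
    def hull(P): return [cv2.convexHull(np.float32(P)*16).astype(np.int32)]
    def cost(v):
        R=Ro.from_euler('z',v[2],degrees=True).as_matrix(); g=np.zeros_like(m); q=lambda X: topix(p,R@X+[v[0],v[1],z0])
        cv2.fillPoly(g,hull([q([i,j,k]) for i in(-50,50) for j in(-30,30) for k in(0,8)]),1,shift=4)
        for s in(-35,35): 
            cv2.fillPoly(g,hull([q([s+8*np.cos(t),8*np.sin(t),8]) for t in a]),0,shift=4)
        cv2.fillPoly(g,hull([q([i,j,k]) for i in(-12.5,12.5) for j in(-12.5,12.5) for k in(8,58)]),1,shift=4)
        return 1-(g&m).sum()/(g|m).sum()
    s=minimize(cost,x0,method="Nelder-Mead",options=dict(initial_simplex=[x0,x0+[6,0,0],x0+[0,6,0],x0+[0,0,5]],xatol=.1,fatol=1e-3))
    print("foot",r["score"],r["centre"],s.x,s.fun); return s.x
E
python3 - <<'E'
from h import *
p=viewer.capture("wrist"); save(p,"w10.png",1); s=foot(p,[362,318,-4]); plan(*s[:2],22,s[2])
E
```

```text
time: 25.97
tool_pos: [337.2, 316.1, 184.8]
tcp_rot: [3.141, -0.001, -0.072]
contact_force: [-0.2, -0.3, -0.1]
grip_width: 50.4
finger_force: 0.0
foot 0.98 [249.9, 133.6] [366.528 309.318  -3.53 ] 0.04629629629629628
shift [0.296 0.036 1.628] turn [ 0.    -0.    -0.004] (yaw -3.5)
shift [0.296 0.036 1.628] turn [-0.    -0.     0.996] (yaw 176.5)
now [337.226 315.28  184.771] [179.949  -0.018  -4.281] j [ 0.586  0.269  1.755 -0.001  1.118  2.232] t 26.07 w 50.2 F [-0.223 -0.877 -0.335]
```

View pics/w10.png

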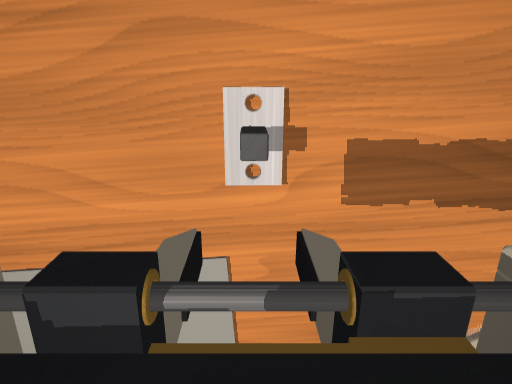

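The foot plate is at (254,136) with holes at (254,102) and (253,171). Gripping the stub.

```bash
python3 -m handwheel '.296 .036 .3 0 0 -.004 .1;.296 .036 .7 0 0 -.004 .1;.296 .036 .8 0 0 -.004 .1;.296 .036 .8 0 0 -.004 .1'; python3 -m handwheel '0 0 .35 0 0 0 .1;0 0 .7 0 0 0 .1;0 0 .81 0 0 0 .1;0 0 .81 0 0 0 .1;0 0 .81 0 0 0 -1;0 0 .81 0 0 0 -1;0 0 .81 0 0 0 -1;0 0 .81 0 0 0 -1';python3 -m handwheel '0 0 0 0 0 0 -1;0 0 0 0 0 0 -1;0 0 0 0 0 0 -1;0 0 0 0 0 0 -1'
python3 -c "
from h import *
plan(610,40,150,99)"
```

```text
time: 26.4
tool_pos: [364.6, 307.9, 102.0]
tcp_rot: [3.137, 0.005, -0.064]
contact_force: [-0.7, -0.1, 0.2]
grip_width: 50.5
finger_force: 0.0
time: 27.07
tool_pos: [365.9, 311.1, 25.6]
tcp_rot: [-3.14, -0.002, -0.061]
contact_force: [1.0, -9.0, 6.2]
grip_width: 28.4
finger_force: 4.1
time: 27.4
tool_pos: [365.6, 310.7, 25.4]
tcp_rot: [-3.141, -0.002, -0.061]
contact_force: [0.6, -4.7, 8.3]
grip_width: 25.0
finger_force: 30.0
shift [ 2.606  2.553 -1.242] turn [ 0.    -0.001 -0.569] (yaw 99.0)
shift [ 2.606  2.553 -1.242] turn [-0.001 -0.     0.431] (yaw 279.0)
now [365.635 310.706  25.408] [-179.974   -0.111   -3.478] j [ 0.545  0.533  1.887 -0.001  0.721  2.177] t 27.4 w 25.0 F [ 0.606 -4.703  8.325]
```

```bash
python3 -m handwheel '0 0 -.4 0 0 0 -1;0 0 -.8 0 0 0 -1;.2 .2 -1 0 0 0 -1;.5 .5 -1 0 0 0 -1;.8 .8 -1 0 0 0 -1'; python3 -m handwheel '.8 .95 -.3 0 0 0 -1;.8 .95 -.3 0 0 0 -1;.8 .95 -.3 0 0 0 -1;.8 .95 -.3 0 0 0 -1'; python3 -m handwheel '.6 .8 0 0 0 -.3 -1;.6 .8 0 0 0 -.3 -1;.6 .8 0 0 0 -.3 -1;.6 .8 0 0 0 -.3 -1;.6 .8 0 0 0 -.3 -1;.6 .8 0 0 0 -.3 -1;.6 .8 0 0 0 -.3 -1;.6 .8 0 0 0 -.3 -1'
python3 -c "
from h import *
plan(605,10,165,99)"
```

```text
time: 27.82
tool_pos: [439.7, 227.2, 126.0]
tcp_rot: [-3.14, -0.003, -0.058]
contact_force: [0.6, -0.5, -5.3]
grip_width: 24.9
finger_force: 30.0
time: 28.15
tool_pos: [517.8, 122.1, 156.0]
tcp_rot: [3.14, -0.007, -0.066]
contact_force: [2.0, 0.1, -5.4]
grip_width: 24.4
finger_force: 30.0
time: 28.82
tool_pos: [567.2, 44.2, 153.6]
tcp_rot: [-3.14, 0.001, 0.888]
contact_force: [0.0, -0.5, -5.4]
grip_width: 25.1
finger_force: 30.0
shift [-0.027  0.509 -0.115] turn [-0.001  0.    -0.267] (yaw 99.0)
shift [-0.027  0.509 -0.115] turn [0.    0.001 0.733] (yaw 279.0)
now [567.187  44.24  153.564] [-179.917    0.056   50.873] j [-0.057  0.488  1.506  0.     1.149  0.626] t 28.82 w 25.1 F [ 0.001 -0.509 -5.366]
```

```bash
python3 -m handwheel '-.03 .51 -.115 0 0 -.267 -1;-.03 .51 -.115 0 0 -.267 -1;-.03 .51 -.115 0 0 -.267 -1;-.03 .51 -.115 0 0 -.267 -1;-.03 .51 -.115 0 0 -.267 -1;-.03 .51 -.115 0 0 -.267 -1;-.03 .51 -.115 0 0 -.267 -1;-.03 .51 -.115 0 0 -.267 -1'
python3 - <<'E'
from h import *
plan(605,10,165,99)
p=viewer.capture("wrist"); save(p,"w11.png")
for r in viewer.cut_out("jig",p)[:2]: print(r["score"],r["centre"])
E
```

```text
time: 29.48
tool_pos: [604.7, 9.7, 165.0]
tcp_rot: [-3.14, -0.0, 1.724]
contact_force: [0.4, 0.6, -4.5]
grip_width: 24.8
finger_force: 30.0
shift [0.003 0.004 0.   ] turn [-0.001 -0.    -0.001] (yaw 99.0)
shift [0.003 0.004 0.   ] turn [-0.     0.001  0.999] (yaw 279.0)
now [604.686   9.658 165.011] [-179.901   -0.029   98.761] j [-0.111  0.539  1.382  0.     1.222 -0.264] t 29.48 w 24.8 F [ 0.361  0.625 -4.488]
0.94 [283.6, 70.8]
```

View pics/w11.png

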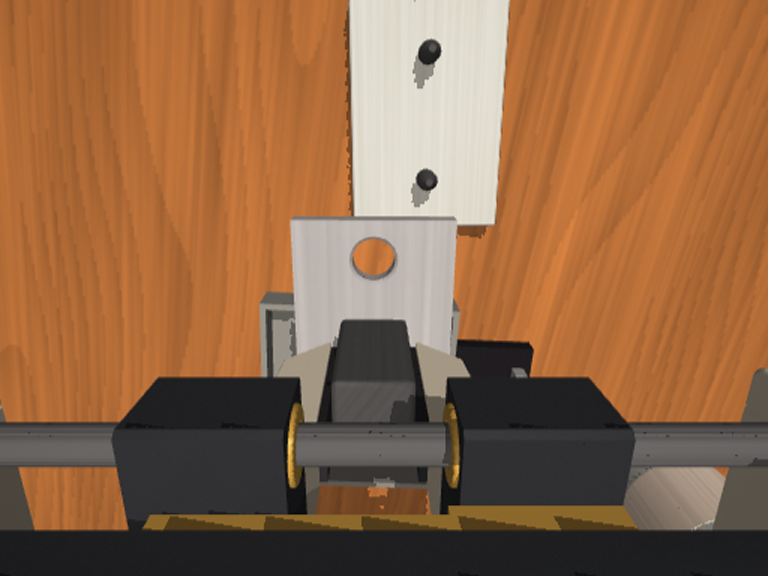

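The pins are at (430,51) and (427,180) in the enlarged view, and the held plate's leading hole is at (373,258). Fitting the pins and hole numerically.

```bash
cat >> h.py <<'E'
def pin(p,uv,win=18):
    from scipy.optimize import minimize
    g=p["frame"].max(2); u,v=[int(round(c)) for c in uv]; M=np.zeros(g.shape,np.uint8); v0=max(0,v-win)
    M[v0:v+win,u-win:u+win]=(g[v0:v+win,u-win:u+win]<100); n,l,st,ce=cv2.connectedComponentsWithStats(M); k=1+np.argmax(st[1:,4]); m=(l==k).astype(np.uint8)
    a=np.arange(0,2*np.pi,.2); S=8; big=cv2.resize(m,None,fx=S,fy=S,interpolation=cv2.INTER_NEAREST)
    def cost(w):
        P=np.array([topix(p,(w[0]+r*np.cos(t),w[1]+r*np.sin(t),z)) for r,z in((6,15),(6,27),(2,37)) for t in a])
        q=cv2.convexHull(np.float32(P+.5)*S).astype(np.int32); h=np.zeros_like(big); cv2.fillPoly(h,[q],1); return 1-(h&big).sum()/(h|big).sum()
    x0=toworld(p,ce[k],26)[:2]; s=minimize(cost,x0,method="Nelder-Mead",options=dict(initial_simplex=[x0,x0+[4,0],x0+[0,4]],xatol=.05,fatol=1e-3))
    print("pin",ce[k],st[k,4],s.x,round(s.fun,3)); return s.x
E
python3 - <<'E'
from h import *
p=viewer.capture("wrist"); o=bot.get_obs()
a=pin(p,(430/1.5,51/1.5)); b=pin(p,(427/1.5,180/1.5)); d=a-b
print("sep",np.hypot(*d),"dir",np.degrees(np.arctan2(d[1],d[0])),"mid",(a+b)/2)
f=p["frame"].astype(int); w=np.zeros(f.shape[:2],np.uint8); w[150:195,225:275]=1
s=((f[:,:,0]-f[:,:,2]>50)&(w>0)).astype(np.uint8); n,l,st,ce=cv2.connectedComponentsWithStats(s); k=1+np.argmax(st[1:,4])
t=o["tool_pos"]; zb=t[2]-25.4
h=toworld(p,ce[k],zb+4)[:2]; print("hole",ce[k],st[k],h); yaw=o["tcp_rot"][2]
R=np.array([[np.cos(yaw),np.sin(yaw)],[np.sin(yaw),-np.cos(yaw)]])
print("hole in tool xy",R.T@(h-t[:2]), "tcp",t,np.degrees(yaw))
E
```

```text
pin [284.526  34.041] 194 [615.994 134.629] 0.103
pin [283.235 119.294] 153 [627.233  65.741] 0.105
sep 69.79812768834749 dir 99.26598950710778 mid [621.613 100.185]
hole [248.56  170.658] [235 159  28  25 530] [598.948  46.018]
hole in tool xy [37.04  -0.706] tcp [605.066   9.48  165.387] 98.41473128167237
```

```bash
python3 -m handwheel '.856 .304 0 0 0 -.0045 -1;.856 .304 0 0 0 -.0045 -1;.856 .304 .2 0 0 -.0045 -1;.856 .304 .5 0 0 -.0045 -1;.856 .304 .7 0 0 -.0045 -1;.856 .304 .88 0 0 -.0045 -1;.856 .304 .88 0 0 -.0045 -1;.856 .304 .88 0 0 -.0045 -1'
python3 - <<'E'
from h import *
plan(622.3,98.7,70,99.3)
p=viewer.capture("wrist"); cv2.imwrite("pics/w12.png",cv2.resize(p["frame"][:,:,::-1],(768,576)))
E
```

```text
time: 30.3
tool_pos: [622.0, 98.4, 76.9]
tcp_rot: [-3.139, -0.0, 1.733]
contact_force: [-0.4, -1.1, -4.4]
grip_width: 24.9
finger_force: 30.0
shift [0.002 0.003 0.069] turn [-0.001 -0.     0.   ] (yaw 99.3)
shift [0.002 0.003 0.069] turn [ 0.    -0.001 -1.   ] (yaw 279.3)
now [622.05   98.44   76.913] [-179.859   -0.013   99.301] j [ 0.035  0.673  1.4   -0.     1.071 -0.127] t 30.3 w 24.9 F [-0.365 -1.138 -4.361]
```

View pics/w12.png

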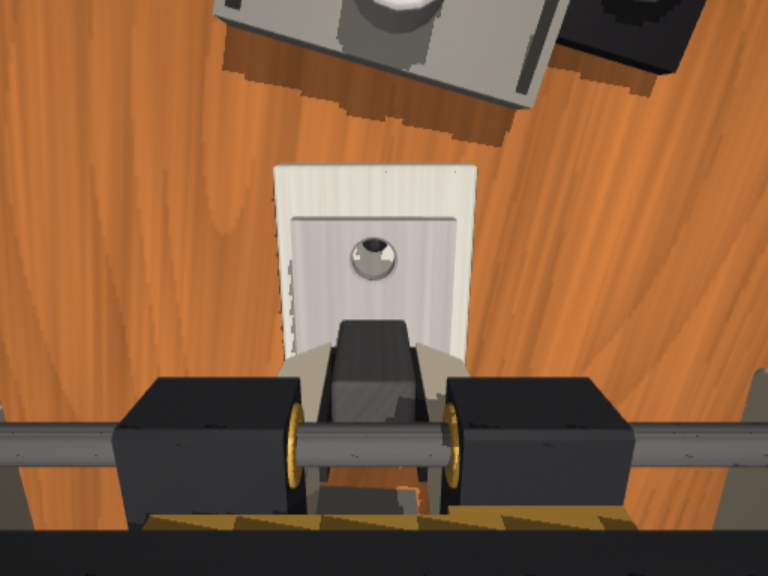

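The pin shows laterally centred through the leading hole (375,243 in a hole centred at 373). Lowering gently while watching the side forces.

```bash
python3 -m handwheel '0 0 .05 0 0 0 -1;0 0 .1 0 0 0 -1;0 0 .14 0 0 0 -1;0 0 .16 0 0 0 -1;0 0 .16 0 0 0 -1;0 0 .16 0 0 0 -1';python3 -m handwheel '0 0 .02 0 0 0 -1;0 0 .04 0 0 0 -1;0 0 .06 0 0 0 -1;0 0 .06 0 0 0 -1'
python3 - <<'E'
from h import *
plan(622.3,98.7,40.4,99.3)
p=viewer.capture("wrist"); cv2.imwrite("pics/w13.png",cv2.resize(p["frame"][120:260,170:330,::-1],None,fx=4,fy=4))
E
```

```text
time: 30.85
tool_pos: [622.7, 98.3, 61.7]
tcp_rot: [-3.142, 0.0, 1.734]
contact_force: [-0.5, -0.9, -4.9]
grip_width: 24.6
finger_force: 30.0
time: 31.18
tool_pos: [622.4, 98.3, 55.2]
tcp_rot: [-3.141, -0.0, 1.734]
contact_force: [0.0, 0.3, -4.9]
grip_width: 24.9
finger_force: 30.0
shift [ 0.004 -0.     0.148] turn [-0. -0.  0.] (yaw 99.3)
shift [ 0.004 -0.     0.148] turn [ 0. -0. -1.] (yaw 279.3)
now [622.41   98.342  55.154] [-179.953   -0.      99.375] j [ 0.035  0.699  1.419 -0.     1.025 -0.128] t 31.18 w 24.9 F [ 0.022  0.294 -4.886]
```

View pics/w13.png

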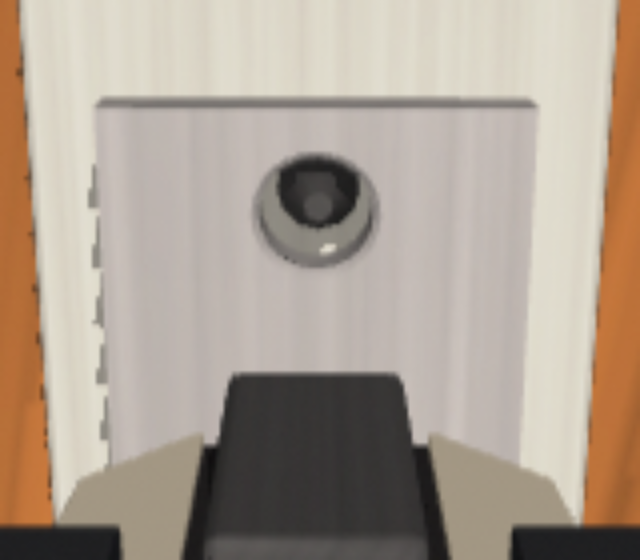

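The pin tip at (318,203) is about 1 mm ahead of the hole centre (317,211). Shifting 1 mm along tool x and seating.

```bash
python3 -m handwheel '.01 0 0 0 0 0 -1;.01 0 .03 0 0 0 -1;.01 0 .06 0 0 0 -1;.01 0 .09 0 0 0 -1;.01 0 .11 0 0 0 -1;.01 0 .12 0 0 0 -1;.01 0 .12 0 0 0 -1;.01 0 .12 0 0 0 -1';python3 -c "
from h import *
plan(622.3,98.7,40.4,99.3)"
```

```text
time: 31.9
tool_pos: [622.6, 99.3, 43.6]
tcp_rot: [-3.142, 0.0, 1.734]
contact_force: [-0.3, 0.4, -4.9]
grip_width: 24.6
finger_force: 30.0
shift [-0.006 -0.004  0.032] turn [-0.  0.  0.] (yaw 99.3)
shift [-0.006 -0.004  0.032] turn [-0. -0. -1.] (yaw 279.3)
now [622.562  99.343  43.606] [-179.996    0.004   99.377] j [ 0.037  0.713  1.427 -0.     1.001 -0.127] t 31.9 w 24.6 F [-0.33   0.404 -4.918]
```

```bash
python3 -m handwheel '0 0 .015 0 0 0 -1;0 0 .03 0 0 0 -1;0 0 .036 0 0 0 -1;0 0 .036 0 0 0 -1;0 0 .036 0 0 0 -1';python3 -c "
from h import *
plan(622.3,98.7,40.4,99.3)"
```

```text
time: 32.32
tool_pos: [622.7, 99.3, 40.6]
tcp_rot: [3.141, 0.0, 1.734]
contact_force: [-0.2, -1.4, -0.3]
grip_width: 24.7
finger_force: 30.0
shift [-0.005 -0.005  0.002] turn [0. 0. 0.] (yaw 99.3)
shift [-0.005 -0.005  0.002] turn [-0.  0. -1.] (yaw 279.3)
now [622.748  99.315  40.597] [179.963   0.01   99.377] j [ 0.037  0.717  1.429 -0.     0.994 -0.127] t 32.32 w 24.7 F [-0.197 -1.441 -0.283]
```

```bash
python3 -m handwheel '0 0 .01 0 0 0 -1;0 0 .01 0 0 0 -1;0 0 .01 0 0 0 -1'; python3 -m handwheel '0 0 0 0 0 0 -.1;0 0 0 0 0 0 -.1;0 0 0 0 0 0 -.1;0 0 0 0 0 0 -.1;0 0 -.2 0 0 0 -.1;0 0 -.5 0 0 0 -.1;0 0 -.9 0 0 0 -.1;0 0 -1 0 0 0 -.1'; python3 -m handwheel '0 0 -.5 0 0 0 0;-.4 0 -.5 0 0 0 0;-.7 0 -.5 0 0 0 0;-.7 0 -.5 0 0 0 0;-.7 0 -.5 0 0 0 0;-.7 0 -.5 0 0 0 0'
python3 - <<'E'
from h import *
p=viewer.capture("wrist"); s=foot(p,[622,100,99],15)
q=viewer.capture("scene"); i=p["frame"][:,:,::-1]; j=q["frame"][120:340,30:430,::-1]
cv2.imwrite("pics/w14.png",np.vstack([i[:240],cv2.resize(j,(512,282))])); plan(600,0,200,99)
E
```

```text
time: 32.57
tool_pos: [622.8, 99.2, 40.5]
tcp_rot: [3.141, 0.0, 1.734]
contact_force: [-3.0, -1.9, 6.9]
grip_width: 24.6
finger_force: 30.0
time: 33.23
tool_pos: [625.3, 99.6, 145.2]
tcp_rot: [3.132, 0.001, 1.735]
contact_force: [1.6, 0.3, 0.2]
grip_width: 41.3
finger_force: 0.0
time: 33.73
tool_pos: [633.7, 30.6, 188.6]
tcp_rot: [-3.141, -0.001, 1.734]
contact_force: [-0.2, -0.3, -0.6]
grip_width: 46.0
finger_force: 0.0
foot 0.9 [247.6, 91.3] [621.758 100.09   99.237] 0.039435765205521056
shift [-0.255 -0.384 -0.114] turn [-0.    -0.     0.003] (yaw 99.0)
shift [-0.255 -0.384 -0.114] turn [ 0.    -0.    -0.997] (yaw 279.0)
now [633.679  31.434 188.621] [-179.955   -0.021   99.452] j [-0.071  0.574  1.254  0.     1.315 -0.236] t 33.88 w 46.0 F [-0.465 -0.279 -0.766]
```

View pics/w14.png

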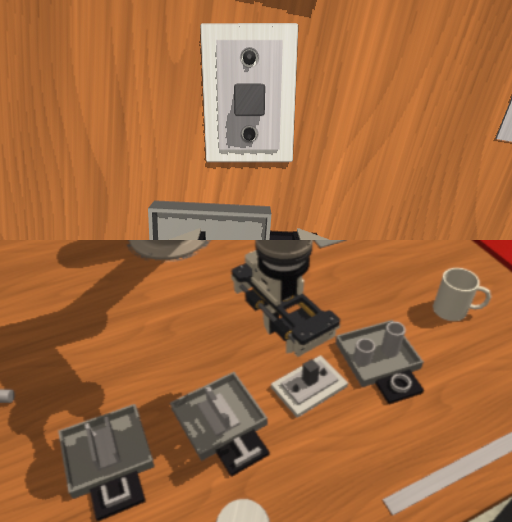

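The plate sits on the jig with both pins up through its holes (249,57 and 249,134). All pieces are in their trays, the mug is where it stood, and the gripper is clear.

```bash
python3 -m handwheel '0 0 0 0 0 0 0;0 0 0 0 0 0 0;0 0 0 0 0 0 0'; python3 -c "
from plant import bot
print(bot.close_job())"
```

```text
time: 34.13
tool_pos: [633.9, 30.9, 189.0]
tcp_rot: [-3.141, 0.0, 1.735]
contact_force: [0.4, -0.8, -0.6]
grip_width: 46.3
finger_force: 0.0
the job is handed in; nothing more can be done
None
```

The job is handed in at 34 s: all four offcuts are in their matching trays, the foot plate is seated over both dowel pins, the mug is untouched and the gripper is clear; `close_job` gave no verdict, so this rests on the last camera views.

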